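Gauge the gap of a slide press by feel

ROBOT

A 6-joint arm with a two-finger parallel gripper is mounted at the origin on the work surface. World frame = base frame: x ahead of the robot, y to its left, z up, the work surface at z = 0. Lengths are in m, angles in rad, forces in N, time in s.
With the tool pointing down it reaches from about 0.35 to 0.85 m from the base axis. Payload 8.1 kg.
Tool frame: the origin (TCP) lies midway between the tips of the shut fingers; the grasp point (between the pads) lies 19 mm behind it; z points along the fingers, y is the direction in which the jaws open and shut (so a half turn about z gives the same grasp; the last joint's range is limited). The gripper opens to 93 mm and grips with 3 to 60 N. Pads are 15 mm wide; open, the fingers measure 128 mm over their backs; the gripper's body (75 mm by 188 mm) begins 65 mm behind the grasp point.
Start: joints at [-1.394, 0.13, 1.488, -0, 1.523, -0.085], TCP at [0.155, -0.58, 0.219] pointing down, gripper open.
Joint ranges: [-2.96, 2.96], [-0.89, 2.26], [0.02, 2.5], [-1.34, 4.48], [0, 2.73], [-2.66, 2.66]. Speed limits (rad/s): [2.39, 2.39, 2.79, 3.14, 3.14, 3.14].

INTERFACE

Orientations are given as a rotation vector (axis times angle).
In Python, from plant import robot, optics, ticket gives the robot as it stands.
- The arm moves only by the tool send_rows, never from a script. Its argument "targets" is a list of rows, each a list of 3 entries, a list of its own where there are three numbers: the opening, from -1 (shut) to 1 (fully open), then the shift along the tool's x, y, z in mm, then the turn about the tool's z in rad. A call has 1 to 12 rows; each row shifts and turns the commanded pose from where the row before left it, along the tool's axes as they then stand; what a row does not reach is not made up. A row lasts 1/10 s, in which the tool goes at most 50 mm and 8.59 degrees, less where a joint would pass 70% of its speed; a pose out of reach is approached as far as the arm can. A call with a gripper value outside its range is refused whole. The fingers move at their own pace and stop on an object; "newtons" is the grip in N (left out, the last holds). Time passes only in rows, so rows that do not move let the fingers close. It gives the time, the measured TCP pose, the force and the opening at its end, in the units of the state.
- robot.read_state(): the state, without advancing time (a new reading comes with each control period).
- optics.read_camera(name): name is "scene" or "top" or "wrist"; returns a dict with "color" (480x640x3 uint8, red, green, blue), "K" (3x3 intrinsics, pixels), "position" and "orientation" of the camera in the world. Camera axes: x right, y up, looking along -z (the intrinsics and any distortion apply to the point x, -y, -z); pixel columns grow to the right and rows downward; lengths in m; the calibration is good to about 2 mm. A picture is of the moment at which its call begins. There is no depth.
- ticket.close_job(): hands the job in, once; it reports no verdict.
Trained networks look in the newest picture that a camera, given by its name, has taken for a name from the list of things; names that differ only in an ending like _2 or _b are one class to them, and where a whole thing is asked for, a point or a joint stands for the part that bears it (a point fixed in the world has none). Each returns a list of dicts, best first, with "confidence" (0 to 1); they miss things now and then, are a little off and sometimes report something else, mostly with a low value. They report only what shows in the picture. A call takes as long as a camera call. They do not tell look-alikes from the thing itself.
- optics.cut_out(camera, name): "region" (480x640 bool, what is visible of it) and "point" ([column, row] in pixels, amid what is visible of it).
The state is a dict: "t": time; "q": joint angles; "dq": joint speeds; "joint_torque": joint torques, N m; "tool_pos": TCP position; "orientation": TCP orientation; "force": force on the tool from outside, world axes, zero at the start; "wrist_torque": the same for the moment, N m; "opening": finger opening in m.
Only numpy, scipy, OpenCV 4.12 (cv2) and the standard library are available. Lean on these libraries where they do the work, as an engineer would, in place of code of your own. Each camera call takes 0.05 s, during which the arm holds its last target.

TASK

Pick up the gauge with the long thin blade by its block handle, carry it to the small slide press and slide the blade, from the open front and flat on the lower plate, into the middle of the narrowing gap between the two plates. Stop when it drags snugly between both plates, with the sprung upper plate lifted by one to two millimetres and not forced higher, and finish while still holding the gauge still at that depth: do not let go. Leave the thick gauge and everything else on the bench where it is.

Things in the scene. Friction and masses are not known exactly. Their poses are not given: they have to be found in the camera images.
- gauge_grip (a point): Centre of the aluminium block handle of the thin gauge: 28 mm along x, 20 mm across (y), half-way up the whole gauge (51 mm tall), 25.5 mm above the underside of the blade. Its x axis points along the blade to the tip, y across it, z up. The gauge stands loose on the bench, blade underside on the bench, about 110 g. Grip the handle across its 20 mm width.
- gauge_tip (a point): Tip of the thin steel blade, half-way through its thickness: 110 mm ahead of the handle's centre along x. The blade is 3 mm thick, 24 mm wide, flat along the bottom of the gauge; a 32 mm tail runs behind the handle's centre. It is springy and flexes up and down at its root by the handle: 1 N up or down on the tip bends it about 1 mm.
- gauge: The thin gauge itself. Origin at the underside of the blade, below the handle's centre; axes as at gauge_grip.
- press_mouth (a point): On the upper face of the press's fixed lower steel plate, 40 mm above the bench, midway across, right below the front edge of the narrowing gap. x points into the press from its open front, y across, z up. The lower plate is 90 mm wide; it reaches 27 mm out in front of this point as a sill and 42 mm in behind it, where a hollow begins.
- press_base: The press, fixed to the bench, its open front more or less towards the robot: white base 140 by 104 mm, two columns at the back. The lip of the upper plate overhangs the first 12 mm of sill before press_mouth, so the blade must come down in front of it. Origin at bench height below press_mouth, same axes.
- press_head: White head on the press's columns, 84 mm wide, its top at most 121 mm above the bench; carries the sprung upper plate. Origin 0 to 2.4 mm above that of press_base (sets the gap), same axes. The gap is 5.0 to 7.4 mm high at the mouth and narrows 1.2 mm per 10 mm of depth, so a 3 mm blade lying on the lower plate first touches the upper one 17 to 37 mm in.
- press_plate (a joint): Lift in m of the sprung upper plate (80 mm wide, 60 mm deep, upturned lip 12 mm long in front): 0 at rest, grows upward, at most 0.008. It presses down with 2.7 N at rest plus 1.5 N per mm of lift. Once the blade touches it, each 10 mm deeper lifts it 1.2 mm; the blade then drags with some 2 to 8 N, more if pressed down. Snug is 0.001 to 0.002.
- thick_gauge: Another gauge, leave alone: round aluminium handle 30 mm across, 48 mm tall in all, on a short bar 12 mm thick, 30 mm wide, 80 mm long. Origin under the handle.
- jar: Amber glass jar, 52 mm across, 68 mm tall, leave alone. Origin under its centre.
- dish: Closed petri dish, 90 mm across, 16 mm tall, leave alone. Origin under its centre.
- dish_stack: Stack of three closed petri dishes (one piece), 90 mm across, 48 mm tall, leave alone. Origin under its centre.
- tweezers: Steel tweezers lying flat, 120 mm long, 6 mm tall, leave alone. Origin under the middle.
- weight: Small brass weight, 32 mm across, 42 mm tall, leave alone. Origin under its centre.
Things that resemble listed ones, but are neither listed nor needed, are in the scene too. What is shaped like the gauge but yellow is not meant. Leave any yellow look-alike of the press_base alone.

How it is judged:
By the outcome, as a careful person would: the job done as asked, in the order asked, and still so for the second after the job is handed in, while the arm keeps its last pose, push and grip.
It also fails if it takes over 48 s, if anything falls off the work surface, if the arm or the gripper's body presses on something with over 40 N, if the wrist force passes 120 N, or if a joint passes its speed limit or range.

## Working session

There is one attempt and no reset: what is moved stays moved. The work goes in short steps, Python scripts to look and compute and a tool call to move; the robot and the scene stay as the last step left them, time stands still between calls to the robot, and variables do not carry over. Pictures are saved under pics/ and viewed, and the job is handed in when it is done.

Besides the shell and the picture viewer there is one more tool, called as name(argument=value, ...), one argument or row to a line, values as JSON. send_rows: Moves the arm, as the interface text tells. Its arguments: {"type":"object","properties":{"targets":{"type":"array","items":{"type":"array"}},"newtons":{"type":"number"}},"required":["targets"]}

```bash
ls; mkdir -p pics; python3 - <<'E'
from plant import robot, optics, ticket
import cv2
print(robot.read_state())
for n in ["scene","top","wrist"]:
    c=optics.read_camera(n)
    print(n,c["K"],c["position"],c["orientation"],[k for k in c])
    cv2.imwrite(f"pics/{n}0.png",c["color"][:,:,::-1])
    for t in ["gauge","press_base","press_head","thick_gauge"]:
        for r in optics.cut_out(n,t): print(n,t,r["confidence"],r["point"],r["region"].sum())
E
```

```text
pics
{'t': 0.0, 'q': array([-1.39437526e+00,  1.31159101e-01,  1.48928363e+00,  2.83842212e-06,
        1.52301120e+00, -8.53830344e-02]), 'dq': array([-0.00193205, -0.00049708,  0.00112978, -0.00110864, -0.00049665,
        0.00154196]), 'joint_torque': array([-1.25844530e-03, -5.59843147e+01, -4.91760027e+01,  7.67067284e-02,
        3.58647597e-02, -1.71730885e-04]), 'tool_pos': array([ 0.15522471, -0.57897446,  0.2175863 ]), 'orientation': array([-3.11287137e+00, -4.09824543e-01,  1.28513175e-04]), 'force': array([-0.13149125,  0.18068588,  0.00691235]), 'wrist_torque': array([ 0.01960954,  0.00509813, -0.01285416]), 'opening': 0.09280992948461927}
scene [[594.22446571   0.         327.37765161]
 [  0.         594.22446571 238.66467009]
 [  0.           0.           1.        ]] [ 1.23185306 -0.65316807  0.74760639] [0.90456013 0.37715086 0.70226723] ['color', 'K', 'position', 'orientation']
scene gauge 0.76 [328.0, 211.6] 648
scene gauge 0.61 [378.0, 198.3] 592
scene press_base 0.77 [270.8, 305.3] 4719
scene press_base 0.75 [367.9, 274.9] 2456
scene press_head 0.8 [359.3, 246.5] 2154
scene thick_gauge 0.48 [275.5, 251.1] 992
top [[463.98798455   0.         314.30984648]
 [  0.         463.98798455 230.59864225]
 [  0.           0.           1.        ]] [0.48681065 0.02081318 0.96416805] [ 0.08125676 -0.07727315 -1.55963046] ['color', 'K', 'position', 'orientation']
top gauge 0.87 [244.4, 313.9] 746
top gauge 0.85 [174.7, 284.6] 916
top press_base 0.92 [306.7, 234.6] 1086
top press_base 0.62 [395.8, 235.8] 3557
top press_head 0.91 [297.4, 205.6] 2543
top thick_gauge 0.9 [467.8, 298.9] 750
wrist [[400.72837952   0.         324.57047073]
 [  0.         400.72837952 240.38635327]
 [  0.           0.           1.        ]] [ 0.23294343 -0.55860304  0.38520535] [-0.24723904  0.1899336  -1.29891691] ['color', 'K', 'position', 'orientation']
```

View pics/scene0.png

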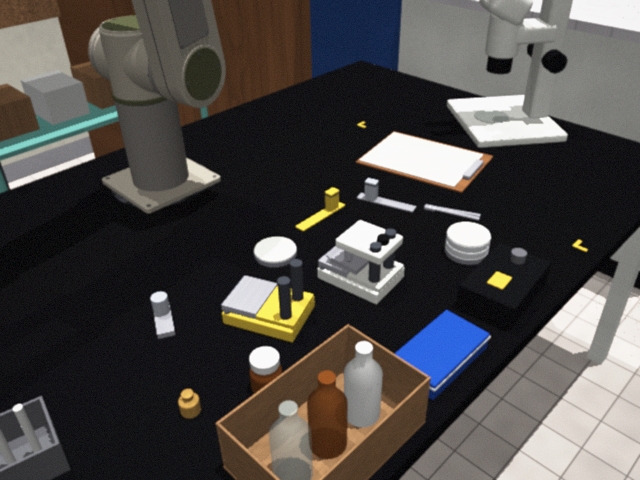

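View pics/top0.png

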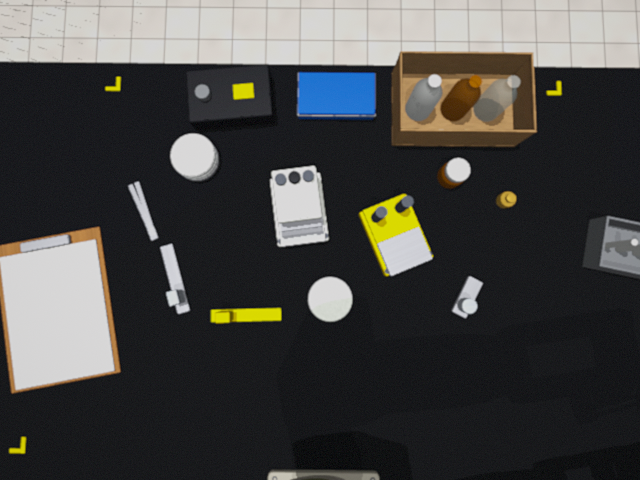

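View pics/wrist0.png

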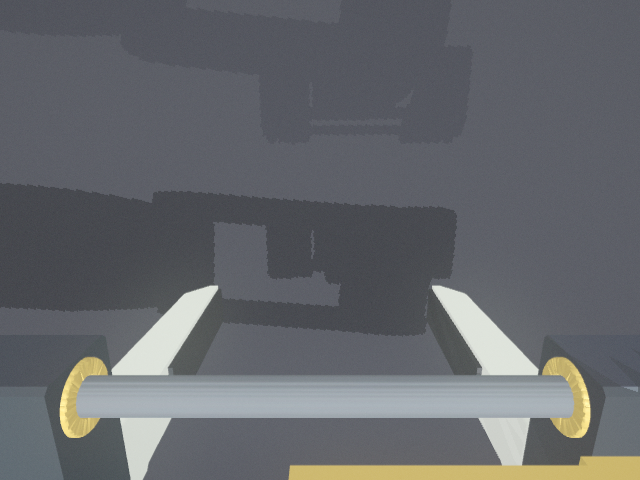

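Thin gauge: silver at top (175,285); the yellow one at (244,314) is excluded. The thick gauge is at (467,299). Press: white at (299,206), with the yellow one at (396,236) excluded. I'll enlarge these to confirm.

```bash
python3 - <<'E'
import cv2,numpy as np
t=cv2.imread("pics/top0.png"); s=cv2.imread("pics/scene0.png")
a=cv2.resize(t[230:330,130:230],(400,400),interpolation=cv2.INTER_CUBIC)
b=cv2.resize(t[155:255,250:350],(400,400),interpolation=cv2.INTER_CUBIC)
c=cv2.resize(s[165:225,340:440],(400,240),interpolation=cv2.INTER_CUBIC)
d=cv2.resize(s[210:310,300:420],(400,333),interpolation=cv2.INTER_CUBIC)
d=d[:200*0+333]
cv2.imwrite("pics/crop1.png",np.hstack([a,b]))
e=np.zeros((333,800,3),np.uint8); e[:240,:400]=c; e[:,400:]=d
cv2.imwrite("pics/crop2.png",e)
E
```

```text
(no output)
```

View pics/crop1.png

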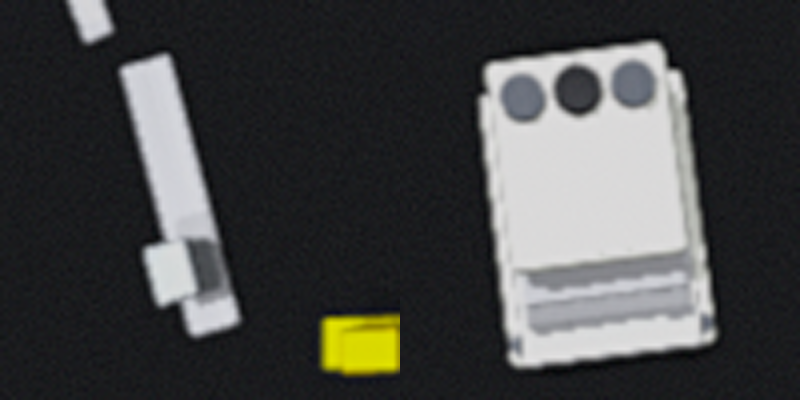

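View pics/crop2.png

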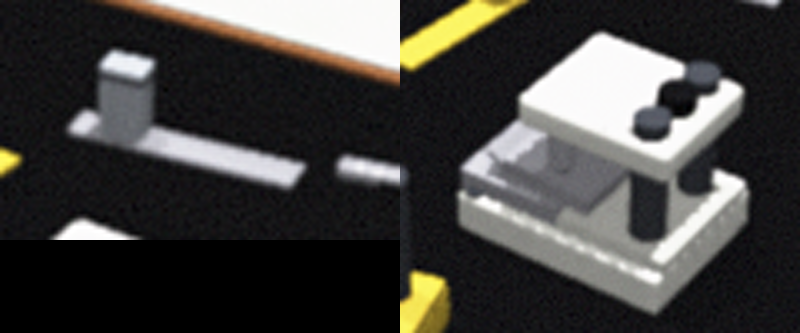

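```bash
cat > h.py <<'E'
from plant import robot, optics, ticket
import cv2,numpy as np
from scipy.spatial.transform import Rotation as R
from scipy.optimize import minimize
def proj(c,P):
    P=np.atleast_2d(P); p=(P-c["position"])@R.from_rotvec(c["orientation"]).as_matrix()
    d=-p[:,2]; K=c["K"]
    return np.c_[K[0,0]*p[:,0]/d+K[0,2], K[1,1]*(-p[:,1])/d+K[1,2]]
def ray(c,uv,z):
    uv=np.atleast_2d(uv); K=c["K"]
    d=np.c_[(uv[:,0]-K[0,2])/K[0,0], -(uv[:,1]-K[1,2])/K[1,1], -np.ones(len(uv))]@R.from_rotvec(c["orientation"]).as_matrix().T
    return c["position"]+d*((z-c["position"][2])/d[:,2])[:,None]
def box(x0,x1,y0,y1,z0,z1):
    return np.array([[x,y,z] for x in (x0,x1) for y in (y0,y1) for z in (z0,z1)])
def place(B,x,y,yaw,z=0):
    return B@R.from_euler('z',yaw).as_matrix().T+[x,y,z]
def render(c,boxes,S=4):
    m=np.zeros((480*S,640*S),np.uint8)
    for b in boxes:
        h=cv2.convexHull(((proj(c,b)+.5)*S-.5).astype(np.float32)).round().astype(np.int32)
        cv2.fillConvexPoly(m,h,255)
    return cv2.resize(m,(640,480),interpolation=cv2.INTER_AREA)/255.
def fit(views,boxes,x0,step=(.01,.01,.1)):
    def f(v):
        e=0
        for c,m in views:
            r=render(c,[place(b,*v) for b in boxes]); e+=np.abs(r-m).sum()/m.sum()
        return e
    x0=np.array(x0); sim=np.vstack([x0]+[x0+np.eye(3)[i]*step[i] for i in range(3)])
    r=minimize(f,x0,method="Nelder-Mead",options=dict(initial_simplex=sim,xatol=1e-5,fatol=1e-4))
    return r.x,r.fun
GAUGE=[box(-.032,.11,-.012,.012,0,.003),box(-.014,.014,-.01,.01,0,.051)]
E
python3 - <<'E'
from h import *
V=[]
for n,pt in (("top",(175,285)),("scene",(378,198))):
    c=optics.read_camera(n)
    rs=optics.cut_out(n,"gauge"); r=min(rs,key=lambda r:np.hypot(*(np.array(r["point"])-pt)))
    print(n,r["point"],r["confidence"])
    V.append((c,r["region"].astype(float)))
t=V[0][0]
print(ray(t,[(167,245),(183,312),(177,297)],0.003))
tip=ray(t,[(167,247)],0.003)[0]; tail=ray(t,[(183,310)],0.003)[0]
d=tip-tail; yaw=np.arctan2(d[1],d[0]); u=d/np.linalg.norm(d); o=tail+u*.032
for vs in (V,V[:1],V[1:]): print(fit(vs,GAUGE,[o[0],o[1],yaw]))
# press: corners in top
q=lambda x,y:(250+x/4,155+y/4)
print(ray(t,[q(512,366),q(716,345),q(480,97),q(683,70)],0.03))
print("head",ray(t,[q(487,65),q(662,42),q(512,270),q(690,245)],0.115))
E
```

```text
top [175.6, 283.8] 0.9
scene [378.7, 199.7] 0.92
[[0.55126508 0.32938768 0.003     ]
 [0.41421575 0.29086239 0.003     ]
 [0.44450359 0.30435843 0.003     ]]
(array([0.44610112, 0.2987862 , 0.30358305]), np.float64(0.19688268417301089))
(array([0.4459998 , 0.29914615, 0.2994111 ]), np.float64(0.06450721257666063))
(array([0.44730034, 0.29695144, 0.31386701]), np.float64(0.10332042929531364))
[[ 0.55054502 -0.10506264  0.03      ]
 [ 0.56215405 -0.20798749  0.03      ]
 [ 0.68822808 -0.08925363  0.03      ]
 [ 0.70326194 -0.19322853  0.03      ]]
head [[ 0.68508514 -0.08253301  0.115     ]
 [ 0.69677027 -0.16414237  0.115     ]
 [ 0.58903736 -0.09378745  0.115     ]
 [ 0.60143169 -0.17588517  0.115     ]]
```

send_rows(
  targets=[
    [1, [33, -26, 0], 0.0125],
    [1, [33, -26, 0], 0.0125],
    [1, [33, -26, 0], 0.0125],
    [1, [33, -26, 0], 0.0125],
    [1, [33, -26, 0], 0.0125],
    [1, [33, -26, 0], 0.0125],
    [1, [33, -26, 0], 0.0125],
    [1, [33, -26, 0], 0.0125],
    [1, [33, -26, 0], 0.0125],
    [1, [33, -26, 0], 0.0125],
    [1, [33, -26, 0], 0.0125],
    [1, [33, -26, 0], 0.0125],
  ],
)

```text
t: 2.15
tool_pos: [0.4848, -0.1963, 0.2189]
orientation: [3.136, 0.175, 0.001]
force: [0.7, -0.2, 0.5]
opening: 0.0929
```

send_rows(
  targets=[
    [1, [0, 0, 0], 0],
    [1, [0, 0, 0], 0],
  ],
)

```text
t: 2.35
tool_pos: [0.4842, -0.197, 0.2186]
orientation: [3.136, 0.179, -0.001]
force: [-0.7, -0.2, 0.4]
opening: 0.093
```

```bash
python3 - <<'E'
from h import *
c=optics.read_camera("wrist"); cv2.imwrite("pics/wrist1.png",c["color"][:,:,::-1]); np.save("w1.npy",c,allow_pickle=True)
print(c["position"],c["orientation"]); s=robot.read_state(); print(s["t"],s["tool_pos"],s["orientation"])
for t in ["press_base","press_head","press_plate"]:
    for r in optics.cut_out("wrist",t): print(t,r["confidence"],r["point"],r["region"].sum())
E
```

```text
[ 0.56405541 -0.18752249  0.38510067] [-0.23716924  0.21148283 -1.44509984]
2.4 [ 0.48362184 -0.19776103  0.2185246 ] [ 3.13637696e+00  1.77098541e-01 -8.48140974e-04]
press_base 0.88 [84.1, 69.5] 5922
press_base 0.85 [267.2, 85.4] 22862
press_head 0.72 [36.0, 40.8] 5291
press_plate 0.84 [45.4, 43.4] 4397
```

View pics/wrist1.png

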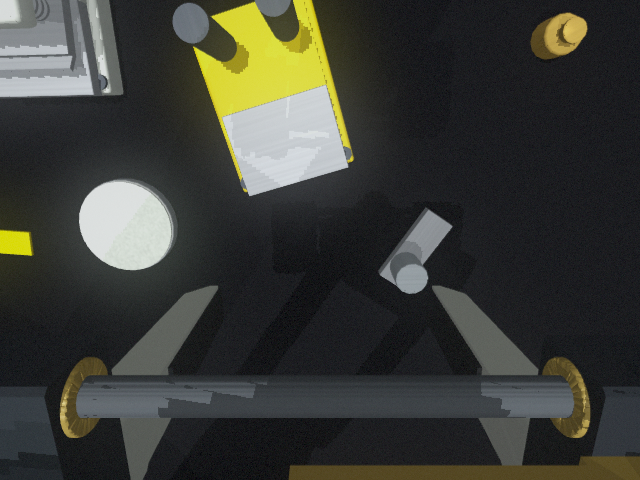

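My crop offset was wrong: the second crop starts at x=400. The white press is therefore about 0.2 m further left, at y≈+0.05. I'll move there to look.

send_rows(
  targets=[
    [1, [0, -40, 0], 0],
    [1, [0, -40, 0], 0],
    [1, [0, -40, 0], 0],
    [1, [0, -40, 0], 0],
    [1, [0, -40, 0], 0],
    [1, [0, -40, 0], 0],
    [1, [0, 0, 0], 0],
    [1, [0, 0, 0], 0],
  ],
)

```text
t: 3.35
tool_pos: [0.4569, 0.0404, 0.2188]
orientation: [3.136, 0.177, 0.001]
force: [0.4, -0.5, 0.7]
opening: 0.0928
```

```bash
python3 - <<'E'
from h import *
c=optics.read_camera("wrist"); cv2.imwrite("pics/wrist2.png",c["color"][:,:,::-1]); np.save("w2.npy",c,allow_pickle=True)
print(c["position"],c["orientation"]); s=robot.read_state(); print(s["t"],s["tool_pos"],s["orientation"])
t=optics.read_camera("top")
q=lambda x,y:(250+(x-400)/4,155+y/4)
print(ray(t,[q(512,366),q(716,345),q(480,97),q(683,70)],0.03))
print("head",ray(t,[q(487,65),q(662,42),q(512,270),q(690,245)],0.115))
E
```

```text
[0.5367013  0.0498088  0.38545958] [-0.23666294  0.21067653 -1.44683754]
3.4 [0.45707576 0.03974142 0.21875239] [3.13609371e+00 1.74777361e-01 5.40469371e-04]
[[ 0.54859225  0.09657081  0.03      ]
 [ 0.56020461 -0.00621414  0.03      ]
 [ 0.68630789  0.11539237  0.03      ]
 [ 0.70134607  0.01163004  0.03      ]]
head [[0.68334341 0.10381894 0.115     ]
 [0.69503191 0.02237387 0.115     ]
 [0.58727259 0.09046268 0.115     ]
 [0.59967037 0.00854454 0.115     ]]
```

View pics/wrist2.png

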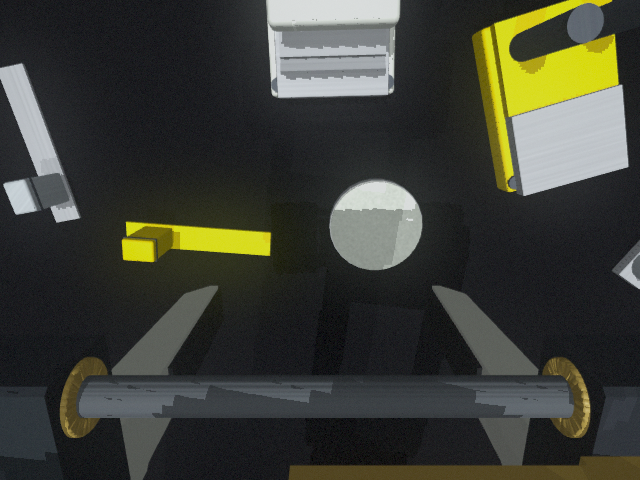

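```bash
python3 - <<'E'
from h import *
c=np.load("w2.npy",allow_pickle=True).item()
im=c["color"][:,:,::-1]
cv2.imwrite("pics/crop3.png",cv2.resize(im[0:110,250:410],(800,550),interpolation=cv2.INTER_CUBIC))
optics.read_camera("wrist")
for r in optics.cut_out("wrist","gauge"): print(r["confidence"],r["point"],r["region"].sum())
r=min(optics.cut_out("wrist","gauge"),key=lambda r:r["point"][0])
print(fit([(c,r["region"].astype(float))],GAUGE,[.446,.299,.302],(.005,.005,.05)))
E
```

```text
0.73 [180.8, 240.9] 4221
0.67 [32.9, 162.8] 5582
0.51 [328.0, 78.0] 3871
(array([0.44565975, 0.29999046, 0.30726408]), np.float64(0.032494502638031206))
```

View pics/crop3.png

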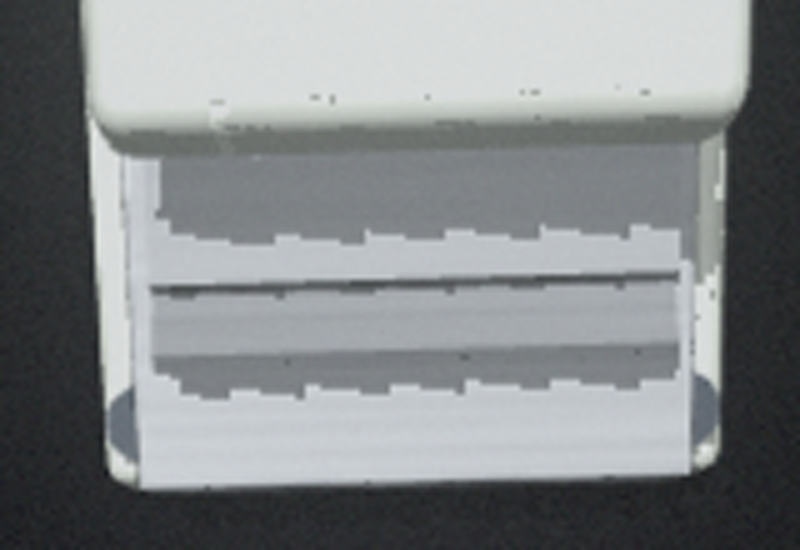

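```bash
python3 - <<'E'
from h import *
c=np.load("w2.npy",allow_pickle=True).item()
q=lambda x,y:(250+(x+.5)/5-.5,(y+.5)/5-.5)
P=ray(c,[q(140,489),q(691,475),q(152,357),q(680,345),q(152,290),q(682,274)],.04)
print(P)
a,b=P[0],P[1]; print("w",np.linalg.norm(a-b)); d=a-b; yaw=np.arctan2(-d[0],d[1]); print("yaw",yaw)
# sides of plate lines
S=ray(c,[q(140,488),q(126,165),q(691,474),q(691,270)],.04); print("side yaws",np.arctan2(*(S[1]-S[0])[[1,0]]),np.arctan2(*(S[3]-S[2])[[1,0]]))
for yw in (yaw,.112):
  m=(a+b)/2+.027*np.array([np.cos(yw),np.sin(yw),0]); print("mouth",m)
L=ray(c,[q(152,357),q(680,345)],.05);print("lip z.05",L,np.linalg.norm(L[0]-L[1]))
m=(a+b)/2+.027*np.array([np.cos(.112),np.sin(.112),0])
# overlay base in top
t=optics.read_camera("top"); im=t["color"][:,:,::-1].copy()
im=cv2.resize(im[155:255,250:350],(600,600),interpolation=cv2.INTER_CUBIC)
for bb,z in (((-.027,.042,-.045,.045),.04),):
  pts=place(np.array([[-.027,-.045,z],[.042,-.045,z],[.042,.045,z],[-.027,.045,z]]),m[0],m[1],.112)
  u=((proj(t,pts)-[250,155]+.5)*6-.5).round().astype(int); cv2.polylines(im,[u],True,(0,0,255),1)
cv2.imwrite("pics/ov.png",im)
E
```

```text
[[0.55063695 0.08967223 0.04      ]
 [0.56286469 0.00097868 0.04      ]
 [0.57069292 0.08934924 0.04      ]
 [0.58196723 0.00579921 0.04      ]
 [0.58049874 0.09014799 0.04      ]
 [0.59226891 0.00710513 0.04      ]]
w 0.08953247394503437
yaw 0.13700142754919806
side yaws 0.1255151199116293 0.15808048818725265
mouth [0.58349783 0.04901293 0.04      ]
mouth [0.58358166 0.04834314 0.04      ]
lip z.05 [[0.56970897 0.08820467 0.05      ]
 [0.58065692 0.00707316 0.05      ]] 0.08186683910731624
```

View pics/ov.png

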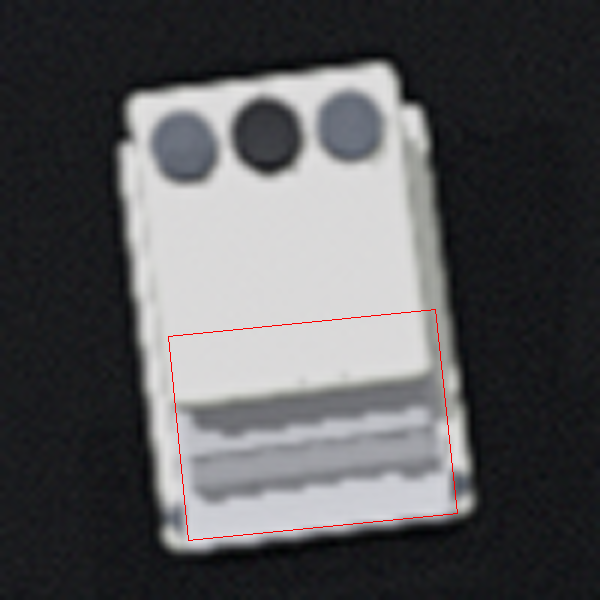

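send_rows(
  targets=[
    [0.2, [3, -43, 0], 0],
    [0.2, [3, -43, 0], 0],
    [0.2, [3, -43, 0], 0],
    [0.2, [3, -43, 0], 0],
    [0.2, [3, -43, 0], 0],
    [0.2, [3, -43, 0], 0],
    [0.2, [0, 0, 0], -0.097],
    [0.2, [0, 0, 0], -0.097],
    [0.2, [0, 0, 40], 0],
    [0.2, [0, 0, 40], 0],
    [0.2, [0, 0, 30], 0],
    [0.2, [0, 0, 0], 0],
  ],
)

```text
t: 4.85
tool_pos: [0.443, 0.2966, 0.1033]
orientation: [3.102, 0.476, -0.014]
force: [-1.0, 0.6, -0.4]
opening: 0.0557
```

```bash
cat > st.py <<'E'
from h import *
s=robot.read_state(); Rm=R.from_rotvec(s["orientation"]).as_matrix()
print("t",s["t"],"tcp",s["tool_pos"].round(4),"yaw",np.arctan2(Rm[1,0],Rm[0,0]).round(4),"z",Rm[:,2].round(3),"F",s["force"].round(2),"open",round(s["opening"],4))
def delta(p): return (1000*Rm.T@(np.array(p)-s["tool_pos"])).round(1)
E
python3 - <<'E'
from st import *
print(delta([.4458,.2995,.009]))
c=optics.read_camera("wrist"); cv2.imwrite("pics/wrist3.png",c["color"][:,:,::-1])
for r in optics.cut_out("wrist","gauge"):
    print(r["confidence"],r["point"]); print(fit([(c,r["region"].astype(float))],GAUGE,[.446,.2995,.305],(.005,.005,.05)))
E
```

```text
t 4.85 tcp [0.443  0.2966 0.1033] yaw 0.3047 z [-0.008 -0.005 -1.   ] F [-0.96  0.56 -0.44] open 0.0557
[ 4.4 -2.1 94.2]
0.85 [476.2, 324.6]
(array([0.13760494, 0.22542593, 1.18216049]), np.float64(1.0))
0.63 [322.5, 163.9]
(array([0.44721489, 0.29888735, 0.29678567]), np.float64(0.024998035286258793))
```

View pics/wrist3.png

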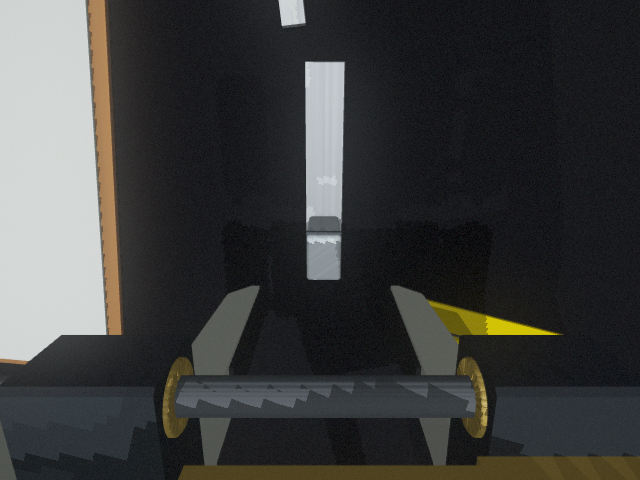

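```bash
python3 - <<'E'
from st import *
t=optics.read_camera("top")
print(ray(t,[(211,309),(211,322),(230,309),(230,322)],.051), ray(t,[(211,309),(211,322)],0.0))
print(delta([.4466,.2991,.009]))
for f in(.03,.048): print(s["tool_pos"]+f*Rm[:,1])
E
```

```text
t 4.95 tcp [0.4463 0.2987 0.1089] yaw 0.305 z [-0.001 -0.    -1.   ] F [ 0.09 -0.33 -0.13] open 0.0558
[[0.42414721 0.2230886  0.051     ]
 [0.39922776 0.22228356 0.051     ]
 [0.42451545 0.18610788 0.051     ]
 [0.39959702 0.18540597 0.051     ]] [[0.42064749 0.23438559 0.        ]
 [0.39433629 0.23353558 0.        ]]
[ 0.6 -0.3 99.9]
[0.45527133 0.27004007 0.10891063]
[0.46067585 0.25287058 0.10891393]
```

send_rows(
  targets=[
    [0.2, [0.6, -0.3, 35], 0],
    [0.2, [0, 0, 35], 0],
    [0.2, [0, 0, 20], 0],
    [0.2, [0, 0, 10], 0],
    [0.2, [0, 0, 0], 0],
    [0.2, [0, 0, 0], 0],
  ],
)

```text
t: 5.6
tool_pos: [0.4482, 0.3004, 0.0108]
orientation: [-3.104, -0.478, -0.005]
force: [-0.1, 0.4, 0.0]
opening: 0.0555
```

send_rows(
  targets=[
    [-1, [0, 0, 0], 0],
    [-1, [0, 0, 0], 0],
    [-1, [0, 0, 0], 0],
    [-1, [0, 0, 0], 0],
    [-1, [0, 0, 0], 0],
    [-1, [0, 0, 0], 0],
  ],
  newtons=40,
)

```text
t: 6.2
tool_pos: [0.4467, 0.2996, 0.0088]
orientation: [3.105, 0.478, 0.0]
force: [-0.8, -1.3, 2.3]
opening: 0.0203
```

```bash
python3 - <<'E'
from st import *
c=optics.read_camera("wrist"); cv2.imwrite("pics/wrist4.png",c["color"][:,:,::-1])
E
```

```text
t 6.2 tcp [0.4467 0.2996 0.0088] yaw 0.3058 z [ 0.  0. -1.] F [-0.78 -1.34  2.32] open 0.0203
```

View pics/wrist4.png

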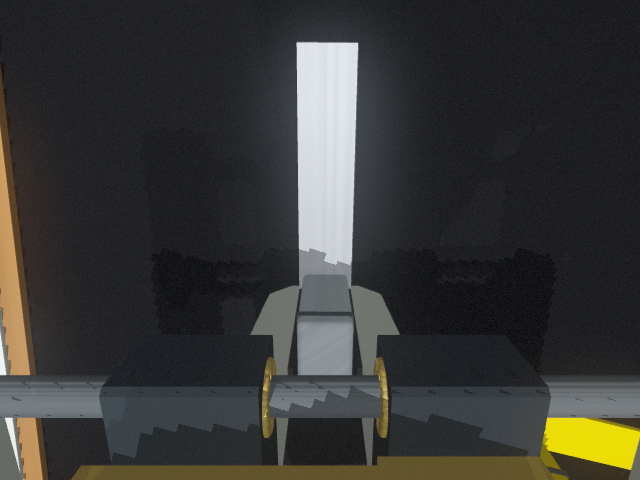

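send_rows(
  targets=[
    [-1, [0, 0, -10], 0],
    [-1, [0, 0, -30], 0],
    [-1, [0, 0, -35], 0],
    [-1, [0, 0, -25], 0],
    [-1, [0, 0, 0], 0],
    [-1, [0, 0, 0], 0],
  ],
  newtons=58,
)

```text
t: 6.85
tool_pos: [0.4469, 0.2998, 0.1092]
orientation: [-3.104, -0.478, -0.002]
force: [0.5, -0.8, -1.0]
opening: 0.0194
```

send_rows(
  targets=[
    [-1, [-9, 25, 0], 0],
    [-1, [-12, 33, 0], 0],
    [-1, [-12, 33, 0], 0],
    [-1, [-12, 33, 0], 0],
    [-1, [-12, 33, 0], 0],
    [-1, [-12, 33, 0], 0],
    [-1, [-12, 33, 0], 0],
    [-1, [-12, 33, 0], 0],
    [-1, [0, 0, 0], 0.085],
    [-1, [0, 0, 0], 0.085],
    [-1, [0, 0, 0], 0],
    [-1, [0, 0, 0], 0],
  ],
)

```text
t: 8.05
tool_pos: [0.434, 0.0276, 0.1073]
orientation: [-3.134, -0.217, 0.004]
force: [-1.0, 0.5, -1.5]
opening: 0.0199
```

```bash
python3 - <<'E'
from st import *
print(delta([.4349,.0288,.1088]))
c=optics.read_camera("wrist"); cv2.imwrite("pics/wrist5.png",c["color"][:,:,::-1]); np.save("w5.npy",c,allow_pickle=True)
for i in range(4):
    optics.read_camera("top"); s=robot.read_state(); print(s["tool_pos"],s["force"].round(2),s["wrist_torque"].round(3))
E
```

```text
t 8.05 tcp [0.434  0.0276 0.1073] yaw 0.1384 z [-0.002  0.    -1.   ] F [-0.98  0.49 -1.52] open 0.0199
[ 1.1 -1.  -1.5]
[0.43444191 0.02777156 0.10789354] [-0.7   0.47 -0.38] [ 0.048 -0.003 -0.039]
[0.43460587 0.02778976 0.10811187] [-0.06 -0.42 -1.2 ] [0.038 0.006 0.013]
[0.43475906 0.02779844 0.10829856] [ 0.03  0.41 -0.75] [ 0.021 -0.015  0.013]
[0.43485192 0.02775994 0.10842787] [-0.33  0.04 -1.33] [ 0.019 -0.032 -0.039]
```

View pics/wrist5.png

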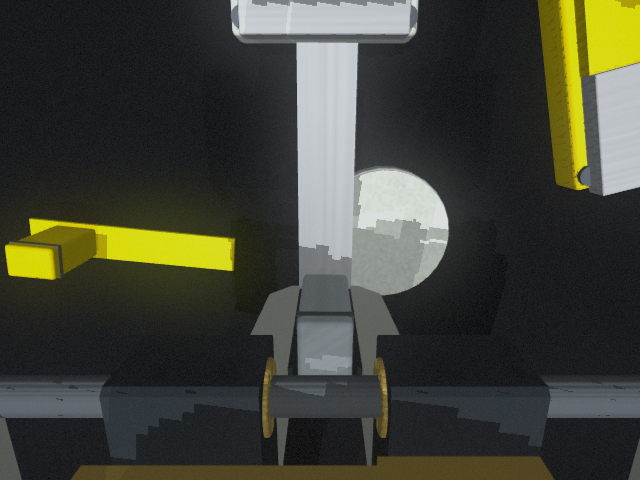

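send_rows(
  targets=[
    [-1, [0, -1, 20], -0.002],
    [-1, [0, 0, 25], 0],
    [-1, [0, 0, 12], 0],
    [-1, [0, 0, 0], 0],
    [-1, [0, 0, 0], 0],
    [-1, [0, 0, 0], 0],
    [-1, [0, 0, 0], 0],
  ],
)

```text
t: 9.0
tool_pos: [0.4358, 0.0285, 0.0528]
orientation: [3.134, 0.216, 0.003]
force: [0.8, 0.1, -0.6]
opening: 0.0196
```

```bash
python3 - <<'E'
from st import *
print(delta([.4349,.0288,.0518]))
for n in("wrist","scene"):
    c=optics.read_camera(n); cv2.imwrite(f"pics/{n}6.png",c["color"][:,:,::-1]); np.save(f"{n}6.npy",c,allow_pickle=True)
w=cv2.imread("pics/wrist6.png"); sc=cv2.imread("pics/scene6.png")
a=cv2.resize(w[0:90,220:430],(800,343),interpolation=cv2.INTER_CUBIC)
b=cv2.resize(sc[200:310,290:450],(800,550),interpolation=cv2.INTER_CUBIC)
cv2.imwrite("pics/c6a.png",a);cv2.imwrite("pics/c6b.png",b)
s=robot.read_state(); print(s["tool_pos"],s["force"])
E
```

```text
t 9.0 tcp [0.4358 0.0285 0.0528] yaw 0.1379 z [ 0.002 -0.    -1.   ] F [ 0.85  0.15 -0.63] open 0.0196
[-0.9 -0.5  1. ]
[0.43555338 0.02847254 0.05248443] [-0.26652363  0.43930851 -0.11103778]
```

View pics/c6a.png

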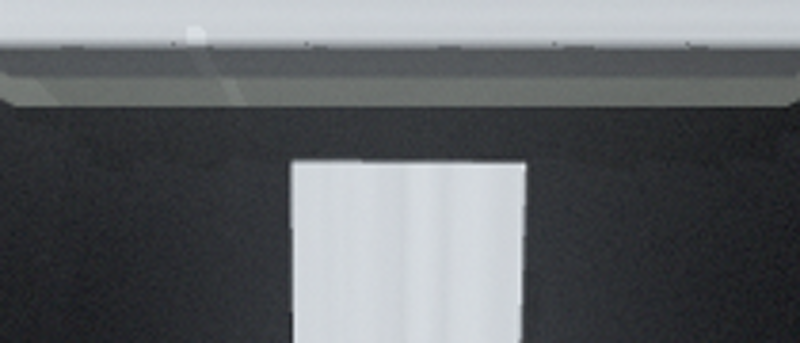

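View pics/c6b.png

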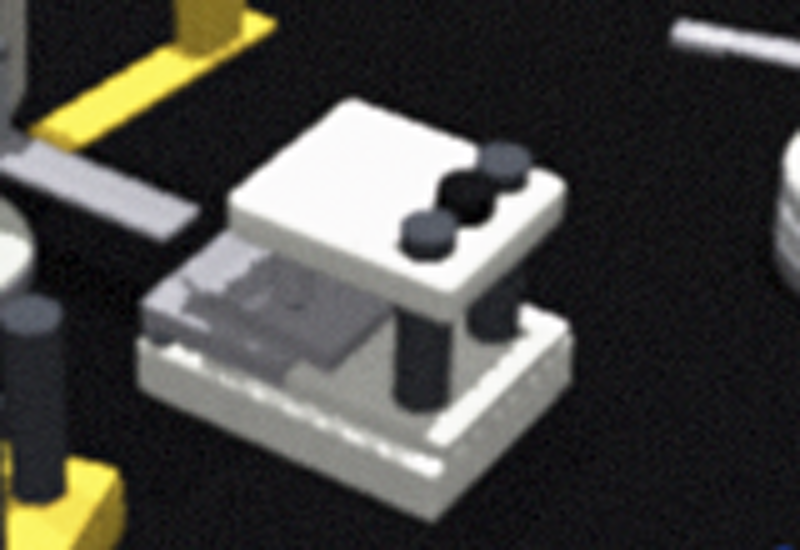

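```bash
python3 - <<'E'
from st import *
c=np.load("wrist6.npy",allow_pickle=True).item()
k=210/800
q=lambda x,y:(220+(x+.5)*k-.5,(y+.5)*90/343-.5)
tip=ray(c,[q(291,160),q(526,162)],.0467); sill=ray(c,[q(20,45),q(790,47)],.04)
u=np.array([np.cos(.136),np.sin(.136),0]);v=np.array([-u[1],u[0],0])
m=np.array([.5835,.049,.04])
o=np.array([.4356,.0285,0])
print("tip rel mouth",(tip-m)@u*1e3,(tip-m)@v*1e3,"width",np.linalg.norm(tip[0]-tip[1]))
print("tip rel tcp",(tip-o)@u*1e3,(tip-o)@v*1e3)
print("sill",(sill-m)@u*1e3)
d=sill[0]-sill[1]; print("sill yaw",np.arctan2(-d[0],d[1])); d=tip[0]-tip[1]; print("tip yaw",np.arctan2(-d[0],d[1]))
print(proj(c,[m-.027*u+.045*v,m-.027*u-.045*v]))
E
```

```text
t 9.1 tcp [0.4356 0.0285 0.0525] yaw 0.1378 z [ 0.002 -0.    -1.   ] F [-0.27  0.44 -0.11] open 0.0198
tip rel mouth [-38.95055754 -39.08422057] [ 11.31733919 -12.88946776] width 0.02420717596734653
tip rel tcp [110.36318363 110.22952061] [ 11.57559589 -12.63121105]
sill [-26.8796502  -26.88651836]
sill yaw 0.13591501370361822
tip yaw 0.13047834368130348
[[212.36680053  11.74490249]
 [437.41878172  12.30760983]]
```

```bash
python3 - <<'E'
import cv2
w=cv2.imread("pics/wrist6.png");cv2.imwrite("pics/c6c.png",cv2.resize(w[0:60,210:450],(800,200),interpolation=cv2.INTER_CUBIC))
E
```

```text
(no output)
```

View pics/c6c.png

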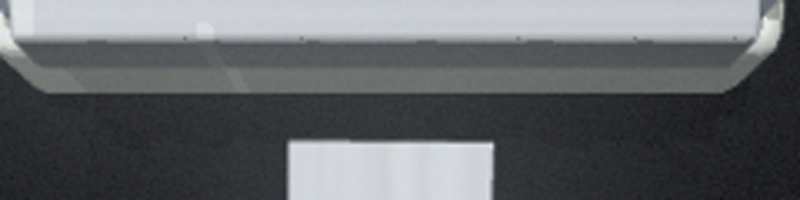

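send_rows(
  targets=[
    [-1, [7, -0.8, 1], 0],
    [-1, [7, 0, 0], 0],
    [-1, [6, 0, 0], 0],
    [-1, [0, 0, 0], 0],
    [-1, [0, 0, 0], 0],
    [-1, [0, 0, 0], 0],
    [-1, [0, 0, 0], 0],
    [-1, [0, 0, 0], 0],
  ],
)

```text
t: 9.9
tool_pos: [0.4544, 0.032, 0.0506]
orientation: [3.134, 0.216, -0.0]
force: [-0.2, 0.4, -1.0]
opening: 0.0194
```

```bash
cat > avg.py <<'E'
from st import *
A=[]
for i in range(8):
    if i==7:
        c=optics.read_camera("scene")
    else: optics.read_camera("top")
    s=robot.read_state(); A.append(np.r_[s["tool_pos"],s["force"],s["wrist_torque"]])
A=np.array(A); m=A.mean(0); sd=A.std(0)
u=np.array([np.cos(.136),np.sin(.136),0])
p=m[:3]
print("t",s["t"],"pos",m[:3].round(5),"last",A[-1,:3].round(5),"F",m[3:6].round(2),"sd",sd[3:6].round(2),"T",m[6:].round(3))
print("depth tip mm",((A[-1,:3]-[.5835,.049,0])@u)*1e3+110.3, "Fu",m[3:6]@u, "underside above plate", (A[-1,2]-.0488)*1e3)
E
python3 avg.py
```

```text
t 9.9 tcp [0.4544 0.032  0.0506] yaw 0.1378 z [-0. -0. -1.] F [-0.24  0.39 -1.02] open 0.0194
t 10.3 pos [0.45452 0.03203 0.05067] last [0.45456 0.03203 0.05067] F [-0.04 -0.18 -0.66] sd [0.35 0.46 0.34] T [0.001 0.028 0.   ]
depth tip mm -19.752450328462615 Fu -0.06408378174101678 underside above plate 1.8693019538097086
```

send_rows(
  targets=[
    [-1, [0, 0, 1], 0],
    [-1, [0, 0, 0.9], 0],
    [-1, [0, 0, 0], 0],
    [-1, [0, 0, 0], 0],
    [-1, [0, 0, 0], 0],
  ],
)

```text
t: 10.8
tool_pos: [0.4545, 0.0321, 0.0487]
orientation: [-3.134, -0.216, 0.0]
force: [0.7, 1.3, -0.7]
opening: 0.0197
```

```bash
python3 avg.py
```

```text
t 10.8 tcp [0.4545 0.0321 0.0487] yaw 0.1378 z [-0.  0. -1.] F [ 0.73  1.34 -0.68] open 0.0197
t 11.2 pos [0.45456 0.03205 0.04875] last [0.45458 0.03203 0.04877] F [-0.12  0.16 -0.81] sd [0.44 0.51 0.53] T [-0.007  0.027 -0.008]
depth tip mm -19.73074061539664 Fu -0.09711751571430553 underside above plate -0.03320919339808853
```

send_rows(
  targets=[
    [-1, [0, 0, 0.8], 0],
    [-1, [0, 0, 0], 0],
    [-1, [0, 0, 0], 0],
    [-1, [0, 0, 0], 0],
  ],
)

```text
t: 11.6
tool_pos: [0.4547, 0.032, 0.048]
orientation: [3.134, 0.216, 0.0]
force: [-0.2, -0.3, 0.7]
opening: 0.0194
```

```bash
python3 avg.py
```

```text
t 11.6 tcp [0.4547 0.032  0.048 ] yaw 0.1378 z [ 0.  0. -1.] F [-0.2  -0.28  0.74] open 0.0194
t 12.0 pos [0.45464 0.03204 0.048  ] last [0.45464 0.03203 0.04798] F [ 0.09  0.14 -0.2 ] sd [0.49 0.59 0.45] T [ 0.021 -0.105  0.004]
depth tip mm -19.675795654634115 Fu 0.10599064611768862 underside above plate -0.8247824967071646
```

send_rows(
  targets=[
    [-1, [0, 0, -0.6], 0],
    [-1, [5, 0, 0], 0],
    [-1, [6, 0, 0], 0],
    [-1, [6, 0, 0], 0],
    [-1, [6, 0, 0], 0],
    [-1, [6, 0, 0], 0],
    [-1, [4, 0, 0], 0],
    [-1, [0, 0, 0], 0],
    [-1, [0, 0, 0], 0],
    [-1, [0, 0, 0], 0],
  ],
)

```text
t: 13.0
tool_pos: [0.4872, 0.0366, 0.0485]
orientation: [-3.134, -0.216, -0.0]
force: [0.4, 0.7, -0.4]
opening: 0.0201
```

```bash
python3 avg.py; python3 - <<'E'
from h import *
A=[]
for i in range(4): A.append(optics.read_camera("scene")["color"].astype(float))
np.save("sc_a.npy",np.mean(A,0)); im=np.mean(A,0).astype(np.uint8)[:,:,::-1]
cv2.imwrite("pics/c7.png",cv2.resize(im[200:310,290:450],(800,550),interpolation=cv2.INTER_CUBIC))
c=optics.read_camera("wrist"); cv2.imwrite("pics/w7.png",c["color"][:,:,::-1])
E
```

```text
t 13.0 tcp [0.4872 0.0366 0.0485] yaw 0.1379 z [ 0.  0. -1.] F [ 0.44  0.71 -0.37] open 0.0201
t 13.4 pos [0.48714 0.03656 0.04857] last [0.48715 0.03655 0.04854] F [ 0.49 -0.05 -0.08] sd [0.35 0.52 0.44] T [ 0.018 -0.103  0.005]
depth tip mm 13.153697917125498 Fu 0.48221899852051797 underside above plate -0.25548964178710026
```

View pics/c7.png

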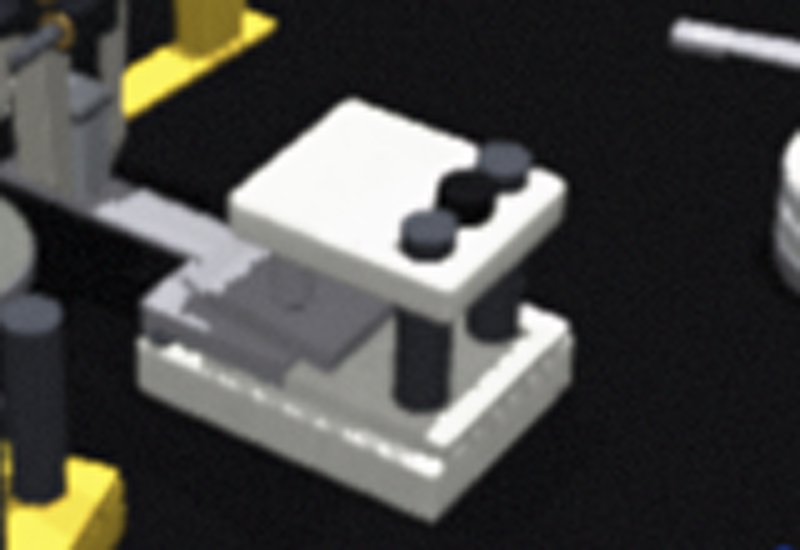

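View pics/w7.png

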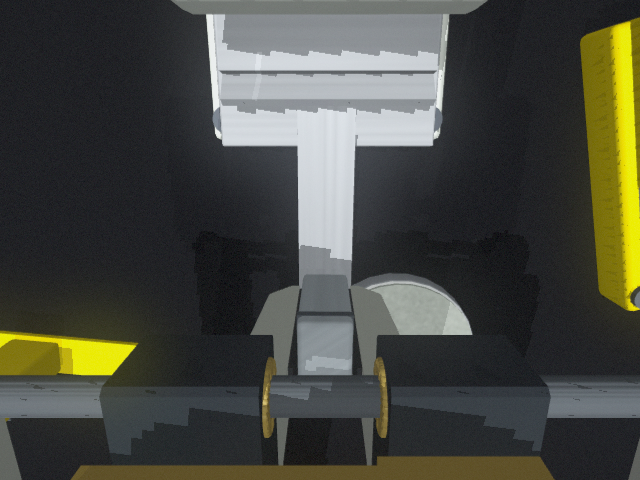

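```bash
cat > avg2.py <<'E'
from st import *
A=[];I=[]
for i in range(8):
    I.append(optics.read_camera("scene")["color"].astype(np.float32).mean(2))
    s=robot.read_state(); A.append(np.r_[s["tool_pos"],s["force"],s["wrist_torque"]])
A=np.array(A); m=A.mean(0); u=np.array([np.cos(.136),np.sin(.136),0])
I=np.mean(I,0); ref=np.load("sc_a.npy").astype(np.float32).mean(2)
print("t",s["t"],"DEPTH",round(((A[-1,:3]-[.5835,.049,0])@u)*1e3+110.3,2),"Fu",round(m[3:6]@u,2),"Fz",m[5].round(2),"T",m[6:].round(3),"z",A[-1,2].round(5))
def sh(x0,x1,y0,y1):
    W=np.eye(2,3,dtype=np.float32)
    try:
        cc,W=cv2.findTransformECC(ref[y0:y1,x0:x1],np.ascontiguousarray(I[y0:y1,x0:x1]),W,cv2.MOTION_TRANSLATION,(3,200,1e-6),None,1)
        return W[:,2].round(3),round(cc,4)
    except Exception as e: return str(e)[:40]
print("plate edge",sh(346,370,262,280),"plate left",sh(334,358,262,280),"base",sh(318,404,278,305))
E
python3 avg2.py
```

```text
t 13.65 tcp [0.4872 0.0366 0.0485] yaw 0.1378 z [-0.  0. -1.] F [ 0.8  -0.25  0.52] open 0.0196
t 14.05 DEPTH 13.2 Fu -0.36 Fz 0.53 T [ 0.009  0.021 -0.006] z 0.04854
plate edge (array([0.029, 0.007], dtype=float32), 0.9987) plate left (array([0.03 , 0.014], dtype=float32), 0.9985) base (array([-0.001,  0.003], dtype=float32), 0.9997)
```

send_rows(
  targets=[
    [-1, [2, 0, 0], 0],
    [-1, [1.5, 0, 0], 0],
    [-1, [0, 0, 0], 0],
  ],
)

```text
t: 14.35
tool_pos: [0.491, 0.0371, 0.0486]
orientation: [-3.134, -0.216, -0.001]
force: [-0.4, -0.4, 0.0]
opening: 0.0196
```

```bash
python3 avg2.py
```

```text
t 14.35 tcp [0.491  0.0371 0.0486] yaw 0.1378 z [ 0.  0. -1.] F [-0.39 -0.41  0.  ] open 0.0196
t 14.75 DEPTH 16.79 Fu 0.39 Fz -0.08 T [ 0.047 -0.127 -0.012] z 0.04859
plate edge (array([ 0.003, -0.013], dtype=float32), 0.9988) plate left (array([ 0.009, -0.008], dtype=float32), 0.9986) base (array([0.001, 0.012], dtype=float32), 0.9996)
```

send_rows(
  targets=[
    [-1, [2, 0, 0], 0],
    [-1, [1, 0, 0], 0],
    [-1, [0, 0, 0], 0],
  ],
)

```text
t: 15.05
tool_pos: [0.4938, 0.0375, 0.0485]
orientation: [-3.134, -0.216, -0.0]
force: [-0.0, 0.0, 0.2]
opening: 0.0197
```

```bash
python3 avg2.py
```

```text
t 15.05 tcp [0.4938 0.0375 0.0485] yaw 0.1378 z [ 0.  0. -1.] F [-0.04  0.01  0.24] open 0.0197
t 15.45 DEPTH 19.8 Fu 0.29 Fz -0.04 T [ 0.027 -0.106  0.003] z 0.04858
plate edge (array([0.015, 0.006], dtype=float32), 0.9988) plate left (array([0.01 , 0.002], dtype=float32), 0.9986) base (array([-0.013,  0.018], dtype=float32), 0.9994)
```

send_rows(
  targets=[
    [-1, [2, 0, 0], 0],
    [-1, [1, 0, 0], 0],
    [-1, [0, 0, 0], 0],
  ],
)

```text
t: 15.75
tool_pos: [0.4968, 0.0379, 0.0485]
orientation: [-3.134, -0.216, -0.0]
force: [-0.4, 0.1, 1.0]
opening: 0.0197
```

```bash
python3 avg2.py
```

```text
t 15.75 tcp [0.4968 0.0379 0.0485] yaw 0.1378 z [ 0.  0. -1.] F [-0.36  0.05  0.95] open 0.0197
t 16.15 DEPTH 22.83 Fu 0.25 Fz -0.02 T [ 0.03  -0.103  0.008] z 0.04859
plate edge (array([ 0.008, -0.023], dtype=float32), 0.9987) plate left (array([-0.005, -0.006], dtype=float32), 0.9986) base (array([-0.014,  0.02 ], dtype=float32), 0.9993)
```

send_rows(
  targets=[
    [-1, [2, 0, 0], 0],
    [-1, [1, 0, 0], 0],
    [-1, [0, 0, 0], 0],
  ],
)

```text
t: 16.45
tool_pos: [0.4996, 0.0383, 0.0485]
orientation: [-3.134, -0.216, 0.0]
force: [-0.6, 0.4, 0.4]
opening: 0.0197
```

```bash
python3 avg2.py
```

```text
t 16.45 tcp [0.4996 0.0383 0.0485] yaw 0.1378 z [-0.  0. -1.] F [-0.55  0.44  0.38] open 0.0197
t 16.85 DEPTH 25.72 Fu -0.67 Fz 0.74 T [ 0.006  0.108 -0.004] z 0.04853
plate edge (array([ 0.029, -0.008], dtype=float32), 0.9987) plate left (array([ 0.018, -0.008], dtype=float32), 0.9986) base (array([-0.008,  0.03 ], dtype=float32), 0.999)
```

send_rows(
  targets=[
    [-1, [2, 0, 0], 0],
    [-1, [1, 0, 0], 0],
    [-1, [0, 0, 0], 0],
  ],
)

```text
t: 17.15
tool_pos: [0.5016, 0.0386, 0.0483]
orientation: [3.134, 0.216, -0.004]
force: [-7.1, -1.1, 6.4]
opening: 0.0194
```

```bash
python3 avg2.py
```

```text
t 17.15 tcp [0.5016 0.0386 0.0483] yaw 0.1379 z [-0.003 -0.    -1.   ] F [-7.1  -1.05  6.37] open 0.0194
t 17.55 DEPTH 27.71 Fu -6.84 Fz 5.78 T [-0.141  1.08  -0.007] z 0.04838
plate edge (array([ 0.027, -0.125], dtype=float32), 0.9923) plate left (array([ 0.009, -0.032], dtype=float32), 0.9976) base (array([-0.006,  0.012], dtype=float32), 0.999)
```

Contact came at about 25.3 mm depth. Fz also rose to +5.8 N, so the handle is pressing down slightly. I'll ease the height up and see how the force responds.

send_rows(
  targets=[
    [-1, [0, 0, -0.3], 0],
    [-1, [0, 0, 0], 0],
    [-1, [0, 0, 0], 0],
  ],
)

```text
t: 17.85
tool_pos: [0.5016, 0.0386, 0.0486]
orientation: [3.134, 0.216, -0.004]
force: [-5.6, -0.4, 4.2]
opening: 0.0196
```

```bash
python3 avg2.py; python3 - <<'E'
from h import *
im=optics.read_camera("scene")["color"][:,:,::-1]
cv2.imwrite("pics/c8.png",cv2.resize(im[200:310,290:450],(800,550),interpolation=cv2.INTER_CUBIC))
E
```

```text
t 17.85 tcp [0.5016 0.0386 0.0486] yaw 0.1379 z [-0.002 -0.    -1.   ] F [-5.6  -0.45  4.19] open 0.0196
t 18.25 DEPTH 27.75 Fu -5.87 Fz 4.56 T [-0.148  0.997  0.001] z 0.04858
plate edge (array([ 0.008, -0.024], dtype=float32), 0.9985) plate left (array([-0.019, -0.025], dtype=float32), 0.9985) base (array([-0.019,  0.009], dtype=float32), 0.9989)
```

View pics/c8.png

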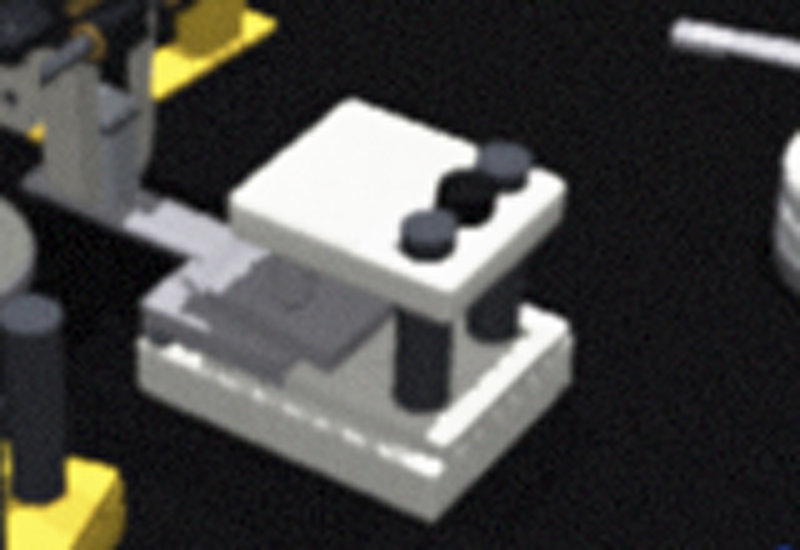

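send_rows(
  targets=[
    [-1, [0, 0, -0.4], 0],
    [-1, [0, 0, 0], 0],
    [-1, [0, 0, 0], 0],
  ],
)

```text
t: 18.6
tool_pos: [0.5022, 0.0387, 0.0489]
orientation: [-3.134, -0.216, 0.001]
force: [-1.9, -0.3, -0.3]
opening: 0.0198
```

```bash
python3 avg2.py
```

```text
t 18.6 tcp [0.5022 0.0387 0.0489] yaw 0.1378 z [-0.001  0.    -1.   ] F [-1.86 -0.27 -0.3 ] open 0.0198
t 19.0 DEPTH 28.6 Fu -2.74 Fz -1.02 T [-0.05   0.495  0.006] z 0.04912
plate edge (array([ 0.006, -0.021], dtype=float32), 0.9987) plate left (array([-0.017, -0.014], dtype=float32), 0.9986) base (array([-0.009,  0.008], dtype=float32), 0.9989)
```

send_rows(
  targets=[
    [-1, [0, 0, -0.3], 0],
    [-1, [0, 0, 0], 0],
    [-1, [0, 0, 0], 0],
  ],
)

```text
t: 19.3
tool_pos: [0.5025, 0.0387, 0.0495]
orientation: [3.134, 0.216, -0.0]
force: [-2.2, -0.5, -1.6]
opening: 0.0201
```

```bash
python3 avg2.py
```

```text
t 19.3 tcp [0.5025 0.0387 0.0495] yaw 0.1378 z [-0. -0. -1.] F [-2.16 -0.46 -1.56] open 0.0201
t 19.7 DEPTH 28.71 Fu -2.82 Fz -1.28 T [-0.061  0.582  0.021] z 0.04951
plate edge (array([ 0.009, -0.021], dtype=float32), 0.9988) plate left (array([-0.004,  0.003], dtype=float32), 0.9986) base (array([0.008, 0.02 ], dtype=float32), 0.9989)
```

send_rows(
  targets=[
    [-1, [1, 0, 0.3], 0],
    [-1, [2, 0, 0], 0],
    [-1, [1, 0, 0], 0],
    [-1, [0, 0, 0], 0],
    [-1, [0, 0, 0], 0],
  ],
)

```text
t: 20.2
tool_pos: [0.5067, 0.0393, 0.0493]
orientation: [-3.134, -0.216, -0.0]
force: [-2.9, -0.1, -0.6]
opening: 0.0194
```

```bash
python3 avg2.py; python3 - <<'E'
from h import *
c=np.load("scene6.npy",allow_pickle=True).item()
print(proj(c,[[.63,.05,.05],[.63,.05,.051]]))
E
```

```text
t 20.2 tcp [0.5067 0.0393 0.0493] yaw 0.1378 z [ 0.  0. -1.] F [-2.88 -0.05 -0.62] open 0.0194
t 20.6 DEPTH 32.85 Fu -2.77 Fz -1.21 T [-0.073  0.579 -0.001] z 0.04931
plate edge (array([ 0.001, -0.239], dtype=float32), 0.9805) plate left (array([ 0.004, -0.044], dtype=float32), 0.9955) base (array([-0.001,  0.018], dtype=float32), 0.9987)
[[360.15675013 258.52141522]
 [360.1672869  258.11085962]]
```

send_rows(
  targets=[
    [-1, [1.5, 0, 0], 0],
    [-1, [2, 0, 0], 0],
    [-1, [1, 0, 0], 0],
    [-1, [0, 0, 0], 0],
    [-1, [0, 0, 0], 0],
  ],
)

```text
t: 21.1
tool_pos: [0.511, 0.0399, 0.0491]
orientation: [-3.134, -0.216, 0.0]
force: [-3.6, -0.7, -0.5]
opening: 0.0196
```

```bash
python3 avg2.py; python3 - <<'E'
from h import *
I=np.mean([optics.read_camera("scene")["color"].astype(np.float32) for i in range(6)],0); np.save("sc_b.npy",I)
ref=np.load("sc_a.npy")
D=np.clip((I-ref).mean(2)*3+128,0,255).astype(np.uint8)[245:290,310:380]
a=cv2.resize(D,(770,495),interpolation=cv2.INTER_NEAREST); cv2.imwrite("pics/diff.png",a)
cv2.imwrite("pics/c9.png",cv2.resize(I[245:290,310:380,::-1].astype(np.uint8),(770,495),interpolation=cv2.INTER_NEAREST))
E
```

```text
t 21.1 tcp [0.511  0.0399 0.0491] yaw 0.1378 z [-0. -0. -1.] F [-3.61 -0.7  -0.52] open 0.0196
t 21.5 DEPTH 37.21 Fu -4.27 Fz -0.89 T [-0.094  0.901 -0.005] z 0.04923
plate edge (array([ 0.015, -0.364], dtype=float32), 0.9486) plate left (array([ 0.037, -0.082], dtype=float32), 0.9918) base (array([0.007, 0.02 ], dtype=float32), 0.9985)
```

View pics/diff.png

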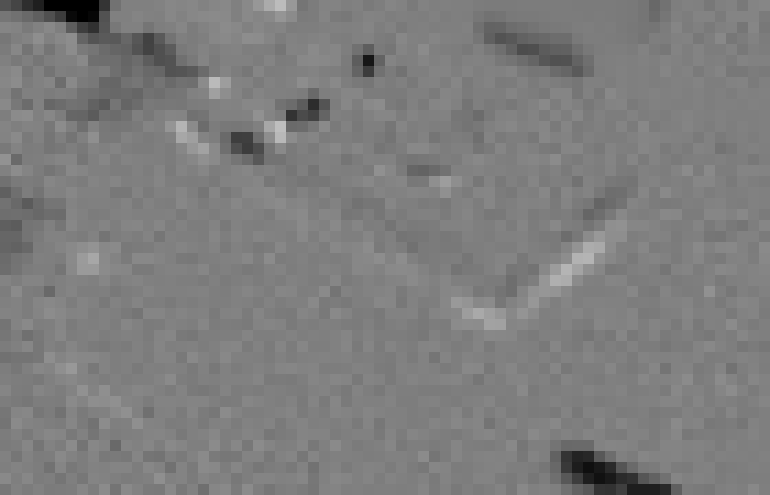

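View pics/c9.png

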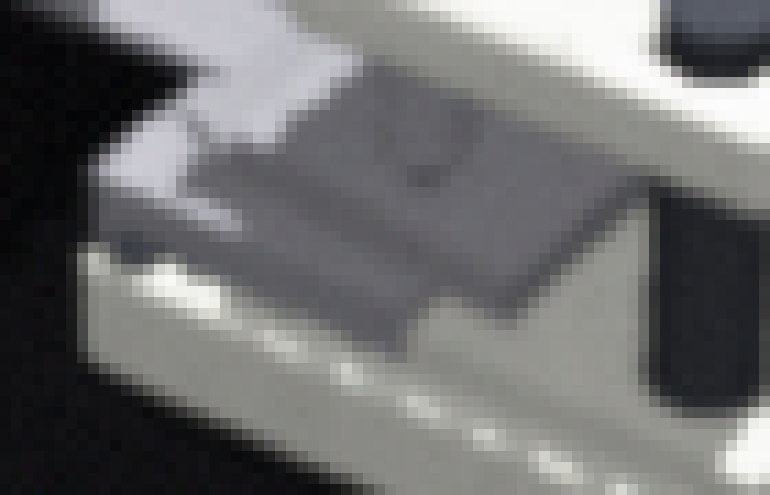

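```bash
cat > lift.py <<'E'
from h import *
def lift(I,ref):
    out=[]
    for x in range(356,365):
        yc=int(round(273.2-(x-355.5)*1.05))
        r=ref[yc-6:yc+6,x]; d=I[yc-6:yc+6,x]-r
        out.append(d.sum()/(r[-2:].mean()-r[:2].mean()))
    return np.mean(out)/.41, np.std(out)/.41/3
if __name__=="__main__":
    ref=np.load("sc_a.npy").mean(2); print("b",lift(np.load("sc_b.npy").mean(2),ref))
    Is=[optics.read_camera("scene")["color"].astype(float).mean(2) for i in range(6)]
    print("now",lift(np.mean(Is,0),ref),[round(lift(i,ref)[0],2) for i in Is])
E
python3 lift.py
```

```text
b (np.float64(1.171640156148379), np.float64(0.2719607624815392))
now (np.float64(1.1939172897793295), np.float64(0.2906563325327859)) [np.float64(0.99), np.float64(1.25), np.float64(1.03), np.float64(1.44), np.float64(1.27), np.float64(1.18)]
```

send_rows(
  targets=[
    [-1, [1.5, 0, 0], 0],
    [-1, [1.2, 0, 0], 0],
    [-1, [0, 0, 0], 0],
    [-1, [0, 0, 0], 0],
    [-1, [0, 0, 0], 0],
  ],
)

```text
t: 22.6
tool_pos: [0.5137, 0.0402, 0.0492]
orientation: [3.134, 0.216, -0.0]
force: [-5.0, -0.0, -1.8]
opening: 0.0197
```

```bash
python3 avg2.py; python3 lift.py; python3 - <<'E'
from h import *
c=optics.read_camera("wrist"); cv2.imwrite("pics/w10.png",c["color"][:,:,::-1])
im=optics.read_camera("scene")["color"][:,:,::-1]
cv2.imwrite("pics/c10.png",cv2.resize(im[180:310,250:440],(800,547),interpolation=cv2.INTER_CUBIC))
E
```

```text
t 22.6 tcp [0.5137 0.0402 0.0492] yaw 0.1377 z [-0. -0. -1.] F [-4.96 -0.03 -1.76] open 0.0197
t 23.0 DEPTH 39.9 Fu -4.77 Fz -1.15 T [-0.129  0.99   0.013] z 0.04921
plate edge (array([ 0.039, -0.472], dtype=float32), 0.9258) plate left (array([ 0.017, -0.109], dtype=float32), 0.9873) base (array([-0.013,  0.039], dtype=float32), 0.9984)
b (np.float64(1.171640156148379), np.float64(0.2719607624815392))
now (np.float64(1.4104586266995174), np.float64(0.43093976811814305)) [np.float64(1.35), np.float64(1.17), np.float64(1.52), np.float64(1.63), np.float64(1.63), np.float64(1.16)]
```

View pics/w10.png

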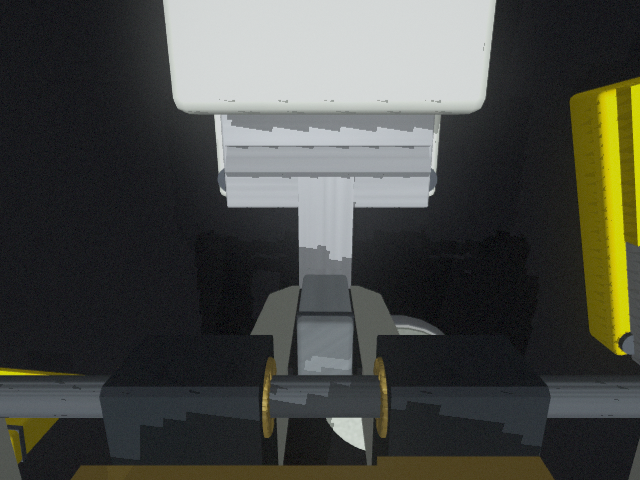

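View pics/c10.png

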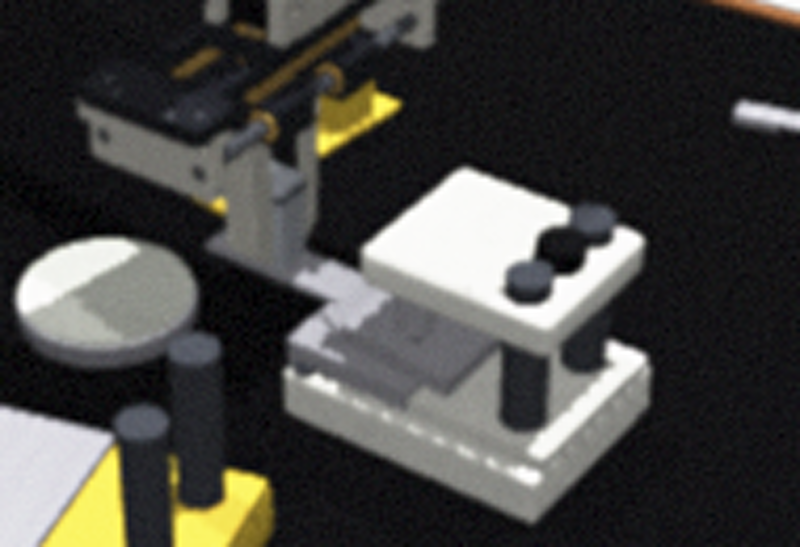

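```bash
python3 - <<'E'
from h import *
s=robot.read_state(); print(s["t"],s["tool_pos"],s["force"]); print(ticket.close_job())
E
```

```text
23.4 [0.51368109 0.04024711 0.04923893] [-4.84124891 -0.64877955 -0.98086548]
the job is handed in; nothing more can be done
None
```

I picked up the steel gauge with the long thin blade by its handle and carried it to the white press. I slid the blade in along the lower plate and handed in the job at t = 23.4 s, still holding the gauge still at 58 N grip.

**Last checks**
- **Depth:** the tip is about 39.9 mm past the mouth. Snug contact began at about 28 mm.
- **Plate lift:** about 1.4 mm both from the camera, comparing pictures before and after contact, and from the depth past contact. Single camera pictures ranged from 1.2 to 1.6 mm.
- **Drag:** about 4.8 N. The vertical force is about -1 N, roughly the gauge's own weight, so the blade is not being pressed down.
- **Position:** the blade sits within about 1.5 mm of the middle of the gap. It did not visibly slip in the grip.

**Things that went wrong or disagreed**
- My first press position was about 0.2 m off because of a crop-offset slip. The wrist picture showed it, and I corrected it before picking up the gauge.
- At first contact, near 25 mm, the handle was slightly low. The blade levered on the edge of the sill, with about 6 N upward force and 7 N drag. I raised the handle about 0.7 mm in all before going deeper, and the forces dropped back.
- The rise in drag did not scale cleanly with the lift, so I relied on the picture and the depth for the lift figure.
- I did not re-measure the other items at the end. I saw no sign that any had moved.

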